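# Put the hole saws right on their peg stands

### The arm

A 6-joint arm with a two-finger parallel gripper is mounted at the origin on the work surface. World frame = base frame: x ahead of the robot, y to its left, z up, the work surface at z = 0. Lengths are in m, angles in rad, forces in N, time in s.
With the tool pointing down it reaches from about 0.4 to 0.825 m from the base axis. Payload 7 kg.
Tool frame: the origin (TCP) lies between the finger pads; the fingertips stand 17 mm ahead of it and the grasp point (between the pads) lies 2 mm behind it (robot.tip_reach is the distance from the TCP to the fingertips, in m); z points along the fingers, y is the line along which they close (so a half turn about z gives the same grasp; the last joint's range is limited). The gripper opens to 85 mm and grips with 20 to 120 N. Pads are 22 mm wide; open, the fingers measure 114 mm over their backs; the gripper's body (76 mm by 85 mm) begins 54 mm behind the grasp point. The pads swing forward as they close: fully open they stand 13 mm farther back than shut.
Start: joints at [-0.869, 0.359, 0.012, 0, -1.224, -0.288], TCP at [0.271, -0.618, 0.248] pointing down, gripper open.
Joint ranges: [-3.07, 3.07], [-1.43, 2.12], [-1.02, 1.25], [-3.03, 1.67], [-3.05, -0], [-3.03, 3.03]. Speed limits (rad/s): [2.39, 2.39, 3.01, 3.14, 3.14, 3.14].

### API

Orientations are given as a unit quaternion [x, y, z, w].
In Python, from cell import robot gives the robot as it stands. Calls block until the motion is done:
- robot.move_pose(position, orientation): joint-space move of the TCP to a pose.
- robot.servo_line(position, orientation=None, feed=0.15): straight line of the TCP; orientation=None keeps the orientation; feed is the mean speed in m/s.
- robot.set_joints(angles): joint-space move.
- robot.command_gripper(opening, force=None): finger opening in m; force is the grip in N (None keeps the last); returns when the fingers have stopped.
- robot.hold(seconds).
- robot.ik(position, orientation): joint angles nearest the present ones, or None.
- robot.get_obs(): the state.
- robot.get_image(name): name is "scene" or "top" or "wrist"; returns a dict with "pixels" (384x512x3 uint8, red, green, blue), "camera_matrix" (3x3 intrinsics, pixels), "pose" (4x4, takes a point from camera to world coordinates). Camera axes: x right, y down, z forward; pixel columns grow to the right and rows downward; lengths in m; the calibration is good to about 2 mm. The wrist camera is an equidistant fisheye: a pixel r from the principal point sees the ray r / f radians off the axis. A picture is of the moment at which its call begins. There is no depth.
A pose or a line that the arm cannot do raises robot.MotionError and nothing moves.
- robot.hand_in(): hands the job in; it is judged then, once.
Trained networks look in the newest picture that a camera, given by its name, has taken for a name from the list of things; names that differ only in an ending like _2 or _b are one class to them, and where a whole thing is asked for, a point or a joint stands for the part that bears it (a point fixed in the world has none). Each returns a list of dicts, best first, with "conf" (0 to 1); they miss things now and then, are a little off and sometimes report something else, mostly with a low value. They report only what shows in the picture. A call takes as long as a camera call.
- robot.boxes_of(name, camera): "position" ([column, row] in pixels, amid what is visible of it).
- robot.place_of(name, camera): "position" ([column, row] in pixels: a listed point, or the origin of a listed thing).
The state is a dict: "clock": time; "qpos": joint angles; "joint_velocities": joint speeds; "effort": joint torques, N m; "ee_pos": TCP position; "ee_rot": TCP orientation; "contact_force": force on the tool from outside, world axes, zero at the start; "wrist_torque": the same for the moment, N m; "gripper_width": finger opening in m; "grip_force": force on a finger pad.
Only numpy, scipy, OpenCV 4.12 (cv2) and the standard library are available. Lean on these libraries where they do the work, as an engineer would, in place of code of your own. Each camera call takes 0.05 s, during which the arm holds its last target. There are 200 camera calls.

### The job

Put the hole saws in order: drop the worn, scorched-brown saw into the scrap funnel so that it falls down into its pipe; the red and the blue saw stand on each other's pegs, so change them over; and put the new yellow saw on the yellow peg that the worn one leaves. Each good saw must end standing teeth down over the peg of its own colour, flat on the plate, and the oil bottle must not be knocked over.

Things in the scene. Friction and masses are not known exactly. Their poses are not given: they have to be found in the camera images.
- saw_red: Red hole saw, an upside-down steel cup: outer diameter 57 mm, height 46 mm, wall 3 mm, closed top 5 mm thick with a small dark thread hole, open toothed rim below. 150 g. Origin: centre of the toothed rim, on the underside; z up through the closed top. At the start it stands teeth down over the peg of the blue stand.
- saw_blue: Blue hole saw, same build: outer diameter 44 mm, height 46 mm, wall 3 mm, top 5 mm thick, 110 g. Origin: centre of the toothed rim below. At the start it stands over the peg of the red stand.
- saw_worn: Worn hole saw, paint scorched off, dark brown all over: outer diameter 35 mm, height 46 mm, wall 3 mm, top 5 mm thick, 80 g. Origin: centre of the toothed rim below. At the start it stands over the peg of the yellow stand.
- saw_new: New yellow hole saw: outer diameter 35 mm, height 46 mm, wall 3 mm, top 5 mm thick, 80 g. Origin: centre of the toothed rim below. At the start it stands teeth down, over no peg, in a shallow cardboard tray (120 x 100 mm, lip 12 mm high, floor 3 mm thick).
- peg_red: Peg stand of the red saw, fixed to the bench: a red square plate 92 x 92 mm, its top 8 mm above the bench, with an upright steel peg in the middle, 12 mm diameter, round-nosed, 32 mm high above the plate. Origin: centre of the plate's underside, on the bench; z up along the peg, x and y along the plate's sides.
- peg_blue: Peg stand of the blue saw, as peg_red but with a blue plate. Fixed.
- peg_yellow: Peg stand of the yellow saw, as peg_red but with a yellow plate. Fixed.
- scrap_funnel: Scrap funnel, fixed: a galvanised funnel on an upright pipe with a square foot plate. The mouth is at 156 mm above the bench, 132 mm across outside and 124 mm inside; it narrows to a pipe of 66 mm inner diameter at 106 mm above the bench; the pipe is closed at the bottom, 11 mm above the bench. Origin: on the bench, on the axis of the pipe; z up.
- oil_bottle: White oil bottle with a green cap, 44 mm diameter, 120 mm high, 160 g, standing loose on the bench. Not to be knocked over. Origin: centre of its underside; z up.

How it is judged:
By the outcome, as a careful person would: the job done as asked, in the order asked, and still so for the second after the job is handed in, with the robot touching nothing.
It also fails if it takes over 122 s, if anything falls off the work surface, if the arm or the gripper's body presses on something with over 40 N, if the wrist force passes 120 N, or if a joint passes its speed limit or range.

## Working session

There is one attempt and no reset: what is moved stays moved. The work goes in short steps, each a Python script; the robot and the scene stay as the last script left them, time stands still between calls to the robot, and variables do not carry over. Pictures are saved under pics/ and viewed, at most 14 in all, crops included, and the job is handed in when it is done.

```bash
mkdir -p pics; cat > h.py <<'E'
import numpy as np, cv2
from cell import robot
def ray(im,px):
    K=im["camera_matrix"];T=np.array(im["pose"]);K=np.array(K)
    d=np.array([(px[0]-K[0,2])/K[0,0],(px[1]-K[1,2])/K[1,1],1.0])
    return T[:3,3],T[:3,:3]@d
def at_z(im,px,z):
    o,d=ray(im,px);return o+d*(z-o[2])/d[2]
def save(im,n): cv2.imwrite("pics/"+n,cv2.cvtColor(im["pixels"],cv2.COLOR_RGB2BGR))
E
python3 - <<'E'
from h import *
np.set_printoptions(precision=3,suppress=True)
for c in ["scene","top"]:
    im=robot.get_image(c);save(im,c+"0.png");print(c,np.array(im["pose"])[:3].tolist())
    for n in "saw_red saw_blue saw_worn saw_new peg_red peg_blue peg_yellow scrap_funnel oil_bottle".split():
        z={'saw_red':.008,'saw_blue':.008,'saw_worn':.008,'saw_new':.003}.get(n,0)
        for r in robot.place_of(n,c)[:2]: print(n,round(r["conf"],2),np.array(r["position"]),at_z(im,r["position"],z))
print(robot.get_obs()["ee_rot"],robot.get_obs()["clock"])
E
```

```text
scene [[0.7242879263205495, 0.5311004793035211, -0.4397036282200186, 1.0231926457224845], [0.6893904815063263, -0.546568835541155, 0.47539801432448264, -0.4839814451530636], [0.012155813208238433, -0.6474525379506638, -0.7620088236408357, 0.8058993260083233]]
saw_blue 0.7 [186.5 222.8] [ 0.52  -0.174  0.008]
saw_worn 0.81 [238.5 174.6] [0.499 0.021 0.008]
saw_new 0.66 [108.5 271.9] [ 0.495 -0.375  0.003]
peg_red 0.74 [188.4 226. ] [ 0.525 -0.174  0.   ]
peg_blue 0.93 [267.3 148.7] [0.482 0.151 0.   ]
peg_blue 0.71 [264.3 146.2] [0.469 0.153 0.   ]
peg_yellow 0.96 [239.  180.3] [0.509 0.012 0.   ]
scrap_funnel 0.8 [311.  109.8] [0.463 0.371 0.   ]
oil_bottle 0.61 [305.  218.4] [0.71  0.036 0.   ]
oil_bottle 0.24 [265.8 149.9] [0.482 0.145 0.   ]
top [[0.014692885086846076, -0.9967103374452089, 0.07970333968964438, 0.4516058324017243], [-0.9998916773389006, -0.014576961007528408, 0.002036122831575363, 0.0004042766710637411], [-0.000867592199713618, -0.07972462253057769, -0.9968165487421105, 1.3841843966166365]]
saw_red 0.57 [212.8 212. ] [0.483 0.145 0.008]
saw_blue 0.55 [318.4 204.4] [ 0.511 -0.175  0.008]
saw_worn 0.67 [255.3 202.3] [0.515 0.017 0.008]
saw_new 0.72 [385.5 210.9] [ 0.494 -0.38   0.003]
peg_red 0.8 [315.9 201.8] [ 0.519 -0.168  0.   ]
peg_blue 0.62 [140.9 215.6] [0.469 0.365 0.   ]
peg_blue 0.55 [212.4 214.5] [0.476 0.147 0.   ]
peg_yellow 0.61 [254.8 205.7] [0.505 0.018 0.   ]
scrap_funnel 0.65 [139.8 216.7] [0.466 0.369 0.   ]
oil_bottle 0.52 [250.5 135.4] [0.722 0.035 0.   ]
[-0.205  0.979 -0.     0.   ] 1.0
```

View pics/scene0.png

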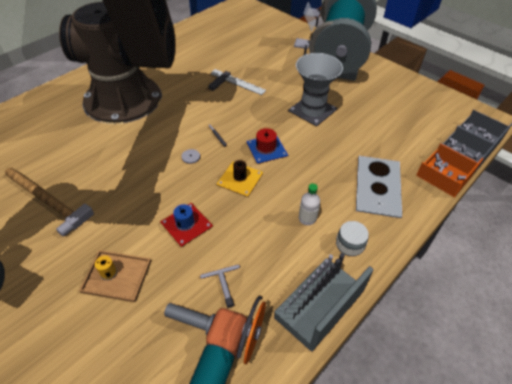

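View pics/top0.png

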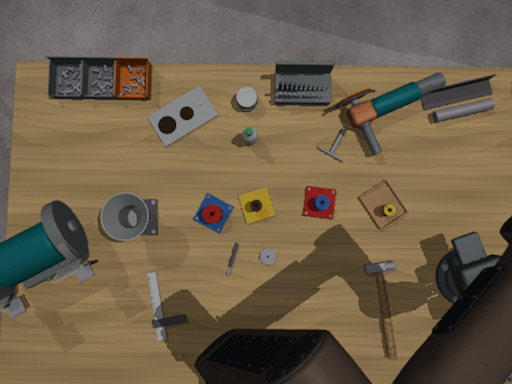

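The views agree: red saw ≈(212,214) on the blue plate, worn (257,205), blue saw (322,202) on the red plate, yellow saw (390,210) in the tray, funnel mouth (125,217), bottle (250,135). The bench around (290,165) is free for parking. Next I refine the positions by colour and take one wrist view.

```bash
cat >> h.py <<'E'
def wray(im,px):
    K=np.array(im["camera_matrix"]);T=np.array(im["pose"])
    m=np.array([(px[0]-K[0,2])/K[0,0],(px[1]-K[1,2])/K[1,1]]);r=np.hypot(*m)+1e-9
    return T[:3,3],T[:3,:3]@np.r_[m/r*np.sin(r),np.cos(r)]
def wat_z(im,px,z):
    o,d=wray(im,px);return o+d*(z-o[2])/d[2]
Q=[0,1,0,0]
def rect(im,T,z,xs=(.3,.8),ys=(-.55,.5),s=.001):
    """orthographic picture of the plane at height z; column=y from ys[1] down, row=x from xs[1] down"""
    K=np.array(im["camera_matrix"]);P=np.array(im["pose"])
    x,y=np.meshgrid(np.arange(xs[1],xs[0],-s),np.arange(ys[1],ys[0],-s),indexing="ij")
    p=(np.stack([x,y,0*x+z],-1)-P[:3,3])@P[:3,:3]
    if T=="wrist":
        h=np.hypot(p[...,0],p[...,1])+1e-9;f=np.arctan2(h,p[...,2])/h
    else: f=1/p[...,2]
    u=p[...,0]*f*K[0,0]+K[0,2];v=p[...,1]*f*K[1,1]+K[1,2]
    return cv2.remap(im["pixels"],u.astype(np.float32),v.astype(np.float32),cv2.INTER_LINEAR)
E
python3 - <<'E'
from h import *
np.set_printoptions(precision=4,suppress=True)
for p in [(.5,.017,.15),(.465,.37,.22),(.48,.147,.04),(.515,-.172,.04),(.494,-.378,.04),(.61,-.07,.04)]: print(p,robot.ik(p,Q))
robot.move_pose([.49,.017,.33],Q)
im=robot.get_image("wrist");save(im,"w0.png")
cv2.imwrite("pics/w0r.png",cv2.cvtColor(rect(im,"wrist",.054,s=.002)[:,:],cv2.COLOR_RGB2BGR))
print(np.array(im["pose"])[:3],np.array(im["camera_matrix"]).tolist())
for n in "saw_red saw_blue saw_worn saw_new peg_red peg_blue peg_yellow scrap_funnel".split():
    z={'saw_red':.008,'saw_blue':.008,'saw_worn':.008,'saw_new':.003}.get(n,0)
    for r in robot.place_of(n,"wrist")[:1]: print(n,round(r["conf"],2),np.array(r["position"]),wat_z(im,r["position"],z))
print(robot.get_obs()["clock"])
E
```

```text
(0.5, 0.017, 0.15) [ 0.4274  0.1625 -0.5028  0.     -0.9055 -1.9982]
(0.465, 0.37, 0.22) [ 1.0008  0.2469 -0.2132  0.     -1.1107 -2.5716]
(0.48, 0.147, 0.04) [ 0.6892  0.3202 -0.6167 -0.     -0.6339 -2.26  ]
(0.515, -0.172, 0.04) [ 0.0387  0.373  -0.5255  0.     -0.6723 -1.6095]
(0.494, -0.378, 0.04) [-0.3397  0.4735 -0.3432  0.     -0.7541 -1.2311]
(0.61, -0.07, 0.04) [ 0.2034  0.4633 -0.3622  0.     -0.7453 -1.7742]
[[-0.0004  0.9456  0.3254  0.4053]
 [ 1.      0.0004 -0.      0.0164]
 [-0.0001  0.3254 -0.9456  0.4565]] [[297.3186396354542, 0.0, 253.15367875165137], [0.0, 297.3186396354542, 191.28548280120538], [0.0, 0.0, 1.0]]
saw_red 0.72 [334.8 139.9] [0.475  0.1436 0.008 ]
saw_blue 0.66 [129.  163.2] [ 0.511  -0.1877  0.008 ]
saw_worn 0.67 [254.3 158.4] [0.506  0.0182 0.008 ]
saw_new 0.8 [ 45.2 156.3] [ 0.4927 -0.3706  0.003 ]
peg_red 0.61 [136.  165.3] [ 0.5168 -0.1787  0.    ]
peg_blue 0.94 [335.7 144.1] [0.483  0.1478 0.    ]
peg_yellow 0.74 [249.4 158.9] [0.5086 0.0105 0.    ]
scrap_funnel 0.87 [447.  138.9] [0.4628 0.3646 0.    ]
3.8583
```

View pics/w0.png

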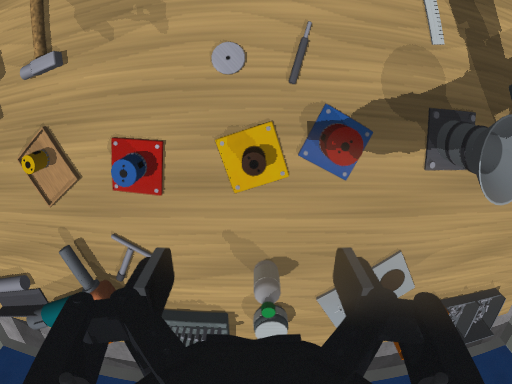

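View pics/w0r.png

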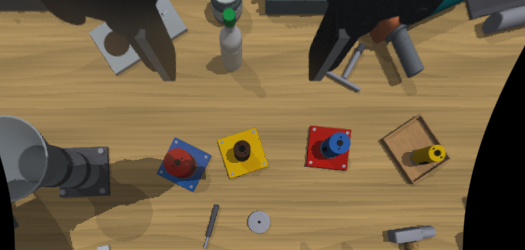

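The wrist view shows every item with its thread hole: yellow (40,161), blue (124,175), worn (255,158), red (343,144), and the funnel at right. The fits come next, on the rectified image: plates by colour hull, saw tops by a circle of known radius.

```bash
cat >> h.py <<'E'
HUE={"red":[(0,8),(172,180)],"blue":[(100,125)],"yellow":[(20,32)]}
def win(im,cam,z,c,h=.07,s=.0005): return rect(im,cam,z,(c[0]-h,c[0]+h),(c[1]-h,c[1]+h),s)
def cmask(w,col):
    v=cv2.cvtColor(w,cv2.COLOR_RGB2HSV);m=0
    for a,b in HUE[col]: m=m|cv2.inRange(v,(a,150,60),(b,255,255))
    return m
def plate(im,cam,col,c,s=.0005,h=.075):
    w=win(im,cam,.008,c,h,s);m=cmask(w,col)
    m=cv2.morphologyEx(m,cv2.MORPH_OPEN,np.ones((9,9)))
    cs=max(cv2.findContours(m,0,1)[0],key=cv2.contourArea)
    r=cv2.minAreaRect(cs);return np.array([c[0]+h-r[0][1]*s,c[1]+h-r[0][0]*s]),np.array(r[1])*s,w
def disc(im,cam,z,c,d,s=.0005,h=.05):
    w=win(im,cam,z,c,h,s);g=cv2.medianBlur(cv2.cvtColor(w,cv2.COLOR_RGB2GRAY),5);R=d/2/s
    k=cv2.HoughCircles(g,cv2.HOUGH_GRADIENT,1.5,10,param1=60,param2=12,minRadius=int(R-3),maxRadius=int(R+3))
    if k is None: return None,w
    k=k[0][0];cv2.circle(w,(int(k[0]),int(k[1])),int(k[2]),(0,255,0),1)
    return np.array([c[0]+h-k[1]*s,c[1]+h-k[0]*s]),w
E
python3 - <<'E'
from h import *
np.set_printoptions(precision=4,suppress=True)
im=robot.get_image("wrist");it=robot.get_image("top");tiles=[]
for cam,i in (("wrist",im),("top",it)):
    for col,c in (("red",(.518,-.175)),("blue",(.479,.147)),("yellow",(.507,.015))):
        try:
            p,sz,_=plate(i,cam,col,c);print(cam,"plate",col,p,sz)
        except Exception as e: print(cam,col,e)
row=[]
for n,c,d,z in (("red",(.479,.147),.057,.054),("blue",(.518,-.175),.044,.054),("worn",(.507,.015),.035,.054),("new",(.494,-.375),.035,.049)):
    p,w=disc(im,"wrist",z,c,d);print(n,p);row.append(w)
cv2.imwrite("pics/d.png",cv2.cvtColor(np.hstack(row),cv2.COLOR_RGB2BGR))
E
```

```text
wrist plate red [ 0.5162 -0.1755] [0.0924 0.0921]
wrist plate blue [0.4442 0.1553] [0.0839 0.0305]
wrist plate yellow [0.5049 0.0149] [0.0936 0.0938]
top plate red [ 0.518  -0.1771] [0.0928 0.092 ]
top blue max() iterable argument is empty
top yellow max() iterable argument is empty
red [0.4656 0.1501]
blue [ 0.5144 -0.1794]
worn [0.5026 0.0166]
new [ 0.4956 -0.3786]
```

View pics/d.png

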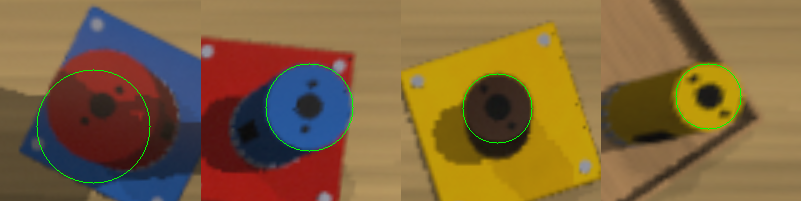

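Circles sit well on blue, worn and new. The red circle is off, and its thread hole gives about (0.4765, 0.146). Next I pick up the worn saw, and measure the funnel mouth and the blue plate on the way.

```bash
cat >> h.py <<'E'
def pick(x,y,z,width,d,lift=.24,force=45):
    robot.move_pose([x,y,z+.09],Q);robot.command_gripper(min(.085,d+.028))
    robot.servo_line([x,y,z],feed=.2);robot.command_gripper(d-.01 if width is None else width,force)
    o=robot.get_obs();print("grip",o["gripper_width"],o["grip_force"])
    robot.servo_line([x,y,lift],feed=.25);o=robot.get_obs();print("lifted",o["gripper_width"],o["grip_force"],o["contact_force"],o["clock"])
E
python3 - <<'E'
from h import *
np.set_printoptions(precision=4,suppress=True)
it=robot.get_image("top")
p,w=disc(it,"top",.156,(.465,.37),.132,h=.1);print("mouth top",p)
HUE["blue"]=[(95,130)]
im=robot.get_image("wrist")
w=win(im,"wrist",.008,(.479,.147),.075);v=cv2.cvtColor(w,cv2.COLOR_RGB2HSV);m=cv2.inRange(v,(100,110,20),(128,255,255))
m=cv2.morphologyEx(m,cv2.MORPH_OPEN,np.ones((5,5)));r=cv2.minAreaRect(cv2.findNonZero(m));print("blue plate",.554-r[0][1]*.0005,.222-r[0][0]*.0005,r)
pick(.5035,.016,.043,.025,.035,lift=.26)
robot.move_pose([.465,.30,.27],Q)
im=robot.get_image("wrist");save(im,"w1.png")
p,w2=disc(im,"wrist",.156,(.465,.37),.132,h=.1);print("mouth wrist",p)
for r in robot.place_of("scrap_funnel","wrist")[:1]: print(r["conf"],wat_z(im,r["position"],0))
cv2.imwrite("pics/f.png",cv2.cvtColor(np.hstack([cv2.resize(w2,(400,400)),cv2.resize(disc(it,"top",.156,(.465,.37),.132,h=.1)[1],(400,400))]),cv2.COLOR_RGB2BGR))
E
```

```text
mouth top [0.4596 0.3699]
blue plate 0.47900000000000004 0.14599999237060546 ((152.00001525878906, 150.0), (181.5687255859375, 181.56871032714844), 26.56505012512207)
grip 0.03367495683416577 44.191316831856966
lifted 0.03351926981466583 44.713801592588425 [ 0.5904  0.5005 -0.6758] 7.2167
mouth wrist [0.4671 0.3691]
0.72 [0.4658 0.37   0.    ]
```

View pics/f.png

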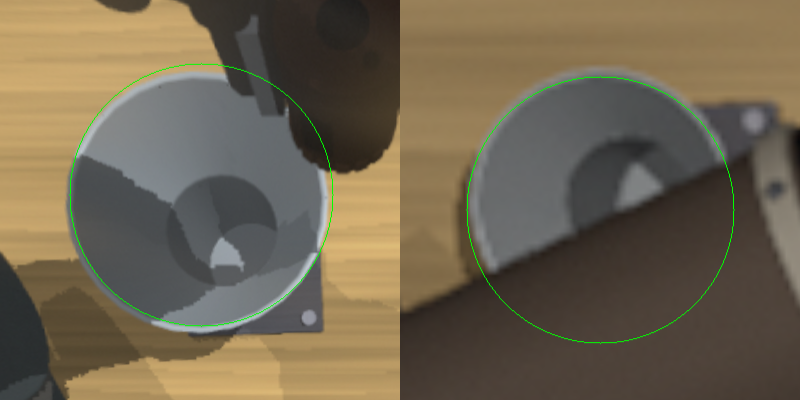

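View pics/w1.png

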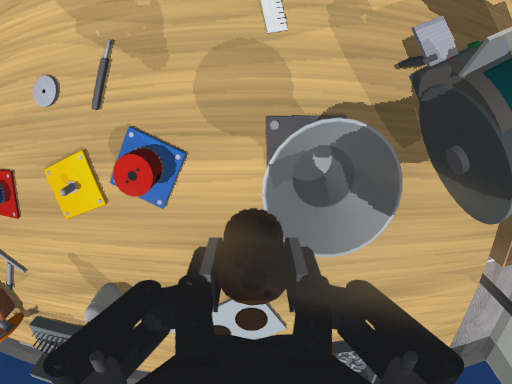

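The worn saw is held, and the funnel mouth in the wrist view fits about (0.465, 0.370), agreeing with the network. I drop it there, then take red to the parking spot with a look on the way.

```bash
python3 - <<'E'
from h import *
np.set_printoptions(precision=4,suppress=True)
robot.servo_line([.465,.370,.26],feed=.2);robot.servo_line([.465,.370,.157],feed=.15)
robot.hold(.2);robot.command_gripper(.06);robot.hold(.3);robot.servo_line([.465,.370,.27],feed=.25)
robot.move_pose([.46,.22,.30],Q)
im=robot.get_image("wrist");f=rect(im,"wrist",.106,(.385,.545),(.29,.45),.0004)
p,w=disc(im,"wrist",.054,(.477,.146),.057,h=.045);print("red",p,robot.get_obs()["clock"])
cv2.imwrite("pics/g.png",cv2.cvtColor(np.hstack([cv2.resize(f,(400,400)),cv2.resize(w,(400,400))]),cv2.COLOR_RGB2BGR))
E
```

```text
red [0.4766 0.1441] 11.9417
```

View pics/g.png

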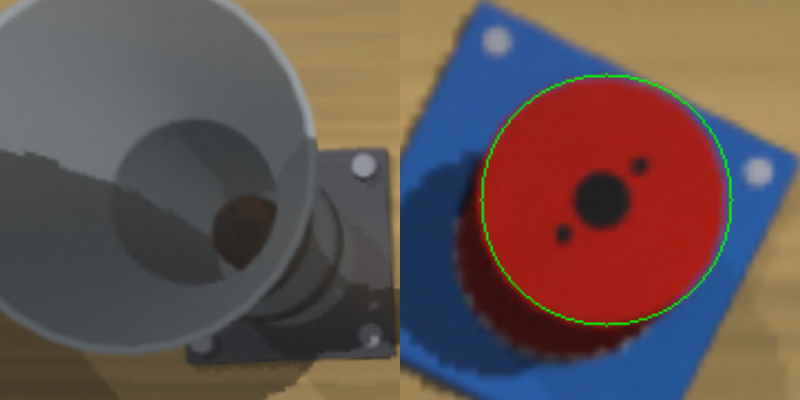

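The worn saw is down in the pipe, with its brown top visible at (245,230) in the left crop. Red's disc fits at (0.4766, 0.1445). Next: park red, then blue to the blue peg.

```bash
cat >> h.py <<'E'
def place(x,y,z,d,up=.16):
    robot.move_pose([x,y,max(z+.07,.12)],Q);robot.servo_line([x,y,z+.012],feed=.2);robot.servo_line([x,y,z+.001],feed=.05)
    o=robot.get_obs();print("down",o["contact_force"],o["gripper_width"])
    robot.command_gripper(min(.085,d+.028));robot.servo_line([x,y,up],feed=.25)
E
python3 - <<'E'
from h import *
np.set_printoptions(precision=4,suppress=True)
pick(.4766,.1446,.043,.045,.057,lift=.16)
place(.61,-.07,.035,.057)
robot.move_pose([.50,-.10,.26],Q)
im=robot.get_image("wrist")
p,w=disc(im,"wrist",.054,(.515,-.179),.044,h=.045)
r,wr=disc(im,"wrist",.046,(.61,-.07),.057,h=.06);print("blue",p,"red",r)
pl,sz,_=plate(im,"wrist","red",(.517,-.176));print("redplate",pl,sz,robot.get_obs()["clock"])
cv2.imwrite("pics/k.png",cv2.cvtColor(np.hstack([cv2.resize(w,(400,400)),cv2.resize(wr,(400,400))]),cv2.COLOR_RGB2BGR))
E
```

```text
grip 0.056129485414514416 46.2130456790328
lifted 0.05571514391038669 47.964621149003506 [-0.335  -0.2712 -3.0336] 14.6917
down [0.9462 1.3281 2.4472] 0.05600780790260302
blue [ 0.5139 -0.1786] red [ 0.6096 -0.0704]
redplate [ 0.516 -0.176] [0.0921 0.0919] 18.3333
```

View pics/k.png

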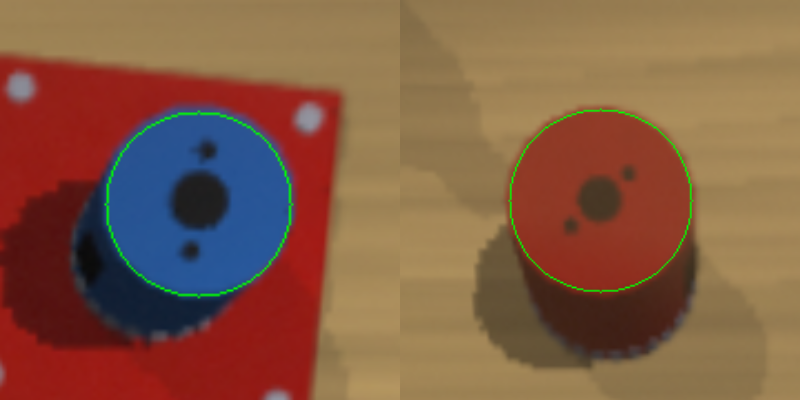

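Red stands upright at its parking spot, and the blue circle fits its top. Now blue to the blue peg, red to the red peg, then a look at the tray, the yellow peg and both placings.

```bash
python3 - <<'E'
from h import *
np.set_printoptions(precision=4,suppress=True)
pick(.5142,-.1788,.043,.034,.044,lift=.16)
place(.479,.146,.043,.044)
robot.move_pose([.49,.06,.26],Q)
im=robot.get_image("wrist")
b,w1=disc(im,"wrist",.054,(.479,.146),.044,h=.045);pl,sz,w2=plate(im,"wrist","yellow",(.505,.015));print("blue now",b,"yplate",pl,sz)
pick(.6096,-.0702,.035,.045,.057,lift=.16)
place(.5165,-.176,.043,.057)
robot.move_pose([.49,-.29,.26],Q)
im=robot.get_image("wrist")
r,w3=disc(im,"wrist",.054,(.5165,-.176),.057,h=.045);n,w4=disc(im,"wrist",.049,(.4956,-.3786),.035,h=.045);print("red now",r,"new",n,robot.get_obs()["clock"])
cv2.imwrite("pics/m.png",cv2.cvtColor(cv2.resize(np.hstack([cv2.resize(x,(200,200)) for x in (w1,w2,w3,w4)]),(800,200)),cv2.COLOR_RGB2BGR))
E
```

```text
grip 0.042825340532007414 45.01217236742377
lifted 0.04303130419527854 45.79836281016469 [-0.6371  0.1859 -0.6574] 20.8667
down [ 1.5981 -0.4653  2.4399] 0.04286815328411621
blue now [0.4636 0.1591] yplate [0.5048 0.0151] [0.0932 0.0934]
grip 0.05580942371183788 47.00484551489353
lifted 0.056125295306191245 47.96863719820976 [-0.3065  0.9162 -1.9662] 27.425
down [0.8065 1.0873 2.9423] 0.05585195796090063
red now [ 0.5176 -0.1756] new [ 0.4952 -0.3767] 30.65
```

View pics/m.png

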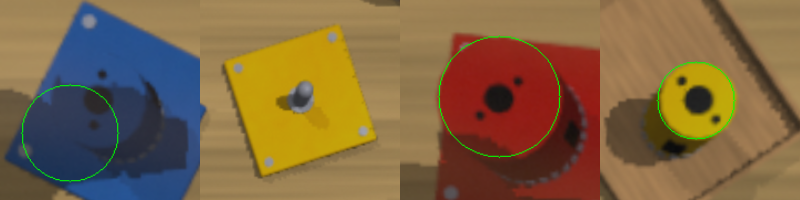

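Blue's thread hole is at (98,98), the window centre, so the green circle there is false and blue is seated. Red is seated too, and the new saw's circle fits. Now the yellow saw.

```bash
python3 - <<'E'
from h import *
np.set_printoptions(precision=4,suppress=True)
pick(.4953,-.3772,.038,.025,.035,lift=.16)
place(.505,.015,.043,.035,up=.25)
robot.move_pose([.45,-.02,.34],Q)
im=robot.get_image("wrist")
n,w=disc(im,"wrist",.054,(.505,.015),.035,h=.045);print("new",n)
robot.move_pose([.40,-.35,.34],Q)
s=robot.get_image("scene");save(s,"end.png");print(robot.get_obs()["clock"])
cv2.imwrite("pics/e.png",cv2.cvtColor(np.vstack([np.hstack([cv2.resize(w,(256,256)),cv2.resize(win(im,"wrist",.054,(.479,.146)),(256,256))]),s["pixels"][90:290,80:336].repeat(2,0).repeat(2,1)]),cv2.COLOR_RGB2BGR)[:600])
E
```

```text
grip 0.03294336929943599 44.364717055577785
lifted 0.032944246355093715 44.737247137818485 [ 0.0172  0.1031 -2.1339] 33.2917
down [ 2.0533 -0.909   1.7306] 0.03330281055458275
new [0.5061 0.0154]
38.8583
```

View pics/e.png

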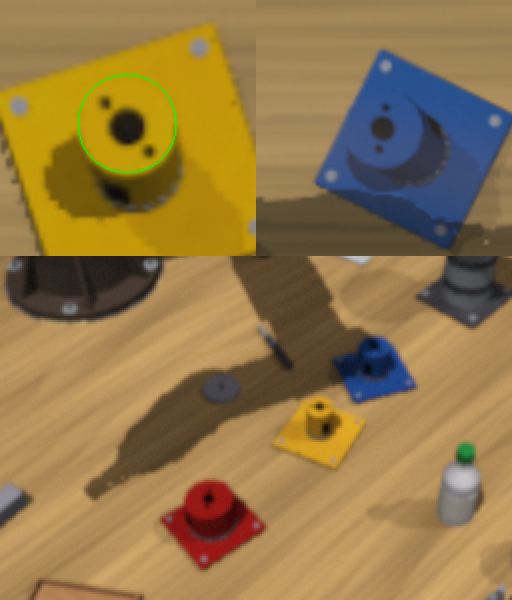

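All three saws stand flat on the plates of their own colour: yellow at (318,420), blue (376,358), red (210,505). The bottle is upright at (460,490).

```bash
python3 -c "
from cell import robot
print(robot.hand_in())"
```

```text
the job is handed in; nothing more can be done
None
```

I handed the job in at about 39 s: the worn saw is down in the funnel pipe, the red, blue and new yellow saws stand flat on their own pegs, and the oil bottle is still upright.

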